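# Nest the drained tare cups

## Task

The two stepped steel cups on the sloping draining rack are dry: put them away one at a time, nesting them mouth down over the matching steel cup that stands on the tray, so that the three make one straight stack with every cup fully home. Set each cup down gently rather than letting it drop, keep the stack standing on the tray, and leave the glass beaker and everything else where it is.

Things in the scene. Friction and masses are not known exactly. Their poses are not given: they have to be found in the camera images.
- cup_standing: Steel cup standing mouth down on the tray. Origin: centre of the mouth plane; z runs to the closed end, 96 mm off. Outside, from the mouth: straight collar 70 mm wide, 33 mm long; flat step in to 60 mm; then a taper to 44 mm at the closed end. Walls 2 mm, 0.08 to 0.17 kg. A like cup slipped over it is home when its rim rests on this step, 33 mm above this origin, with 2 mm of side play.
- cup_b: One of the two cups to put away: shape, size and axes as cup_standing, and the same step nests the next cup. Loose, mouth down on the rack's slope against its front lip, its z axis square to the slope (28 degrees from vertical, leaning to the rack's front). Which of the three places it takes varies; nothing else is within 40 mm of the upper, tapered half.
- cup_c: The other cup to put away: like cup_b in every way, mouth down on the rack's slope at another of the three places.
- rack: Fixed steel draining rack: slotted shelf 360 mm wide (its y), 126 mm deep, rising 28 degrees from front (-x) to back. Origin on the bench, 62 mm under the middle of three places for upturned vessels, which lie along y at -112, 0 and 112 mm. Lips 13 mm high at front and sides, 19 mm at the back; top edge 121 mm above the bench.
- tray: Fixed shallow steel tray 180 mm (its x) by 250 mm (its y), rim 14 mm high, walls and floor 3 mm. Origin: centre of its underside, on the bench. The steel cup stands on one half (about 65 mm from the centre along y), the glass dish on the other.
- beaker: Upturned clear glass beaker, 70 mm in diameter and 84 mm high, straight sides without a step, on the rack beside or between the cups. Origin: centre of its mouth, z to its closed end. Not to be moved.
- dish: Round glass dish with a filter paper in it, 85 mm in diameter, 16 mm high, on the tray. Origin: centre of its underside. Not to be moved.
- tin_b: Plain tinplate can, 74 by 110 mm, on the bench behind the middle of the work area. Origin: centre of its underside. Not to be moved.
- tin_c: Plain tinplate can, 74 by 110 mm, on the left side of the bench. Origin: centre of its underside. Not to be moved.
- wash_bottle: White squeeze wash bottle, 70 mm in diameter, 215 mm high to the top of its bent spout, right side of the bench. Origin: centre of its underside. Not to be moved.
- jar: Closed jar, 68 mm in diameter, 105 mm high, right side of the bench. Origin: centre of its underside. Not to be moved.
- spoon: Steel spoon lying on the bench in front of the balance at the back right, 200 mm long. Origin: under its middle. Not to be moved.
Mind the look-alikes: they are no part of the job. Leave any green or purple look-alike of the cup_b alone.

How it is judged (in metres and radians):
On the way:
1. one cup from the rack is fully home over the standing cup and let go, while the other still rests on the rack (((z of cup_b in the frame of cup_standing between 0.03 and 0.0355 m and horizontal distance between cup_b and cup_standing below 0.004 m and angle between cup_b's own z axis and vertical below 0.05 rad and contact force between the fingers and cup_b below 0.1 N and angle between cup_c's own z axis and vertical above 0.4 rad and distance between cup_c and rack below 0.16 m) or (z of cup_c in the frame of cup_standing between 0.03 and 0.0355 m and horizontal distance between cup_c and cup_standing below 0.004 m and angle between cup_c's own z axis and vertical below 0.05 rad and contact force between the fingers and cup_c below 0.1 N and angle between cup_b's own z axis and vertical above 0.4 rad and distance between cup_b and rack below 0.16 m))), for 0.2 s.
At the end, for the whole second after the job is handed in: Both rack cups nested, in either order, mouth down over the standing cup: each origin 30 to 35.5 mm above the one below (its frame), within 4 mm sideways; all three within 0.05 rad of upright, under 0.02 m/s; the lowest flat on the tray's floor, inside its rim (((z of cup_b in the frame of cup_standing between 0.03 and 0.0355 m and horizontal distance between cup_b and cup_standing below 0.004 m and angle between each of cup_b, cup_c's own z axis and vertical below 0.05 rad and z of cup_c in the frame of cup_b between 0.03 and 0.0355 m and horizontal distance between cup_c and cup_b below 0.004 m) or (z of cup_c in the frame of cup_standing between 0.03 and 0.0355 m and horizontal distance between cup_c and cup_standing below 0.004 m and angle between each of cup_c, cup_b's own z axis and vertical below 0.05 rad and z of cup_b in the frame of cup_c between 0.03 and 0.0355 m and horizontal distance between cup_b and cup_c below 0.004 m)) and angle between cup_standing's own z axis and vertical below 0.05 rad and z of cup_standing in the frame of tray between 0 and 0.006 m and x of cup_standing in the frame of tray between -0.056 and 0.056 m and y of cup_standing in the frame of tray between -0.091 and 0.091 m and linear speed of each of cup_standing, cup_b, cup_c below 0.02 m/s); the robot touches nothing.
It fails at once if the beaker, dish, spoon, jar, wash bottle or a tin moved more than 20 mm (distance of any of beaker, dish, tin_b, tin_c, wash_bottle, jar, spoon from where it was at the start of the episode above 0.02 m).
It fails at once if a cup from the rack tipped over (more than 0.9 rad from upright) (angle between any of cup_b, cup_c's own z axis and vertical above 0.9 rad).
It fails at once if the standing cup tipped more than 0.3 rad (angle between cup_standing's own z axis and vertical above 0.3 rad).
It fails at once if a cup from the rack let fall (off the fingers and moving faster than 0.5 m/s, a drop of over 13 mm) ((linear speed of cup_b above 0.5 m/s and contact force between the fingers and cup_b below 0.1 N) or (linear speed of cup_c above 0.5 m/s and contact force between the fingers and cup_c below 0.1 N)).
It fails at once if a cup rammed onto another (contact force above 90 N) (contact force between any of cup_b, cup_c and cup_standing above 90 N or contact force between cup_b and cup_c above 90 N).
It also fails if it takes over 64 s, if anything falls off the work surface, if the arm or the gripper's body presses on something with over 40 N, if the wrist force passes 120 N, or if a joint passes its speed limit or range.

## Robot

A 6-joint arm with a two-finger parallel gripper is mounted at the origin on the work surface. World frame = base frame: x ahead of the robot, y to its left, z up, the work surface at z = 0. Lengths are in mm, angles in rad, forces in N, time in s.
With the tool pointing down it reaches from about 300 to 775 mm from the base axis. Payload 14.6 kg.
Tool frame: the origin (TCP) lies midway between the tips of the shut fingers; the grasp point (between the pads) lies 19 mm behind it (grip_depth is the distance from the TCP to the grasp point, in mm); z points along the fingers, y is the direction in which the jaws open and shut (so a half turn about z gives the same grasp; the last joint's range is limited). The gripper opens to 94 mm and grips with 3 to 60 N. Pads are 16 mm wide; open, the fingers measure 119 mm over their backs; the gripper's body (75 mm by 177 mm) begins 78 mm behind the grasp point.
Start: joints at [-1.399, 0.3, 1.521, -0, 1.321, -0.067], TCP at [130.089, -534.384, 205.446] pointing down, gripper open.
Joint ranges: [-3.03, 3.03], [-0.79, 2.21], [0.23, 2.52], [-1.04, 4.18], [0, 3.07], [-2.55, 2.55]. Speed limits (rad/s): [2.22, 2.22, 2.57, 3.14, 3.14, 3.14].

## Interface

Orientations are given as [roll, pitch, yaw] about the fixed x, y, z axes, in that order (R = Rz(yaw) Ry(pitch) Rx(roll)).
In Python, from cell import read_state, camera, camera_info, sign_off, grip_depth gives the robot as it stands.
- The arm moves only by the tool drive_tool, never from a script. Its argument "motion" is one flat list of numbers, 4 for each row, row after row: the shift along the tool's x, y, z in mm, then the turn about the tool's z in rad. A call has 1 to 8 rows; each row shifts and turns the pose as measured when the row begins, along the tool's axes as they then stand; what a row does not reach is not made up. A row lasts 1/12 s, in which the tool goes at most 41.7 mm and 7.16 degrees, less where a joint would pass 70% of its speed; a pose out of reach is approached as far as the arm can. A call is refused whole if a number of a shift passes 41.7 or a number of a turn 0.125, either way. A call with a gripper value outside its range is refused whole. "jaw" is the closure, from 0 (fully open) to 1 (shut), set as the call begins (left out, the last holds). The fingers move at their own pace and stop on an object; "grip_force" is the grip in N (left out, the last holds). Time passes only in rows, so rows that do not move let the fingers close. It gives the time, the measured TCP pose, the force and the opening at its end, in the units of the state.
- read_state(): the state, without advancing time (a new reading comes with each control period).
- camera(name): name is "scene" or "top"; returns the picture (400x640x3 uint8, red, green, blue); there is no depth.
- camera_info(name): a dict with "fovy" (degrees; the focal length in pixels is half the picture's height over the tangent of half this angle, whatever the lens; pixels are square), "cx", "cy" (the principal point, pixels), "camera_from_world" (4x4, takes a point from world to camera coordinates). Camera axes: x right, y up, looking along -z (the intrinsics and any distortion apply to the point x, -y, -z); pixel columns grow to the right and rows downward; lengths in mm; the calibration is good to about 2 mm. A picture is of the moment at which its call begins. camera_info takes no time and is no camera call.
- sign_off(): hands the job in, once; it reports no verdict.
The state is a dict: "clock": time; "joints": joint angles; "qd": joint speeds; "effort": joint torques, N m; "eef_pos": TCP position; "eef_rot": TCP orientation; "wrist_force": force on the tool from outside, world axes, zero at the start; "moment": the same for the moment, N m; "finger_gap": finger opening in mm.
Only numpy, scipy, OpenCV 4.12 (cv2) and the standard library are available. Lean on these libraries where they do the work, as an engineer would, in place of code of your own. Each camera call takes 0.05 s, during which the arm holds its last target. There are 200 camera calls.

## Working session

There is one attempt and no reset: what is moved stays moved. The work goes in short steps, Python scripts to look and compute and a tool call to move; the robot and the scene stay as the last step left them, time stands still between calls to the robot, and variables do not carry over. Pictures are saved under pics/ and viewed, on a budget of 10 in all, crops included, one or two more only if the job needs it, and the job is handed in when it is done.

Besides the shell and the picture viewer there is one more tool, called after "Call:" as name(argument=value, ...) on one line, values as JSON. drive_tool: Moves the arm, as the interface text tells. Its arguments: {"type":"object","properties":{"motion":{"type":"array","items":{"type":"number"}},"jaw":{"type":"number"},"grip_force":{"type":"number"}},"required":["motion"]}

```bash
mkdir -p pics; ls; python3 - <<'E'
from cell import *
import cv2,numpy as np,json
for n in("scene","top"):
    im=camera(n); cv2.imwrite(f"pics/{n}0.png",im[:,:,::-1]); i=camera_info(n); print(n,{k:(np.round(v,4).tolist() if not isinstance(v,str) else v) for k,v in i.items()})
print(read_state(),grip_depth)
E
```

```text
pics
scene {'fovy': 43.916, 'cx': 316.699, 'cy': 198.0195, 'camera_from_world': [[0.1511, 0.9885, -0.0006, -85.1184], [-0.7052, 0.1082, 0.7008, 316.8664], [0.6928, -0.1054, 0.7134, -2044.2677], [0.0, 0.0, 0.0, 1.0]]}
top {'fovy': 54.6708, 'cx': 320.9223, 'cy': 206.0283, 'camera_from_world': [[0.0134, -0.9998, 0.0162, -38.3401], [0.9948, 0.015, 0.1004, -551.5266], [-0.1006, 0.0148, 0.9948, -1368.8304], [0.0, 0.0, 0.0, 1.0]]}
{'clock': 0.1, 'joints': array([-1.39859674e+00,  3.00410435e-01,  1.52152004e+00, -4.03582125e-06,
        1.32068618e+00, -6.65864591e-02]), 'qd': array([-0.00092557, -0.00077327, -0.00136309,  0.00034415,  0.00040738,
        0.00044292]), 'effort': array([ 1.46904367e-03, -5.32643545e+01, -3.53284907e+01,  7.09875533e-02,
        2.35305307e-02, -6.17485557e-05]), 'eef_pos': array([ 130.05117608, -534.16346463,  204.94542388]), 'eef_rot': array([-3.14057067e+00, -6.42334217e-05,  2.38787011e-01]), 'wrist_force': array([-0.21169514,  0.41191109, -0.22151411]), 'moment': array([-0.00213664,  0.00496635,  0.01935079]), 'finger_gap': 93.89754937112289} 18.8
```

View pics/scene0.png

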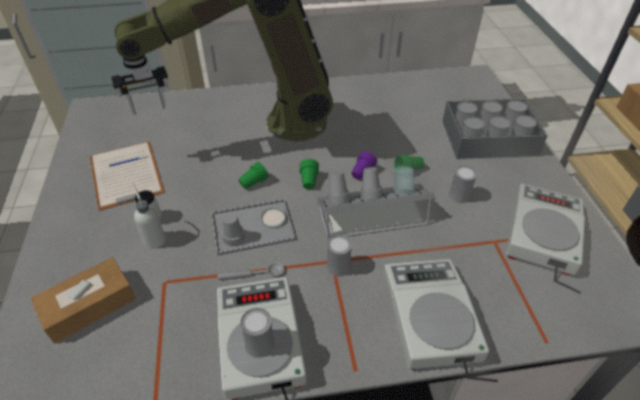

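View pics/top0.png

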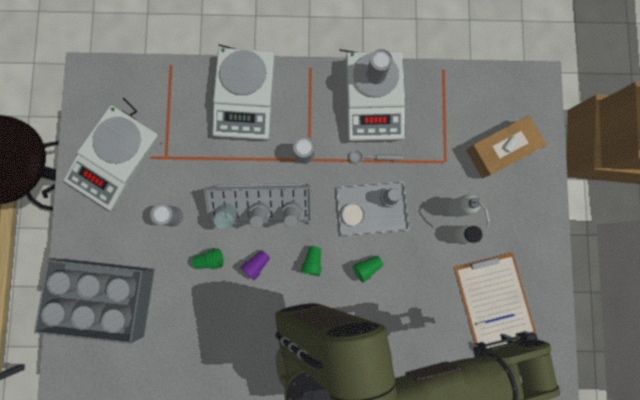

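Top view: cups on the rack at about (258,213) and (291,213), glass beaker at (224,215). The standing cup is at (388,195) on the tray and the dish at (352,215). The green and purple look-alikes lie on the bench at rows 255–270, so they are not on the rack. I'll enlarge both views to confirm.

```bash
cat >h.py <<'E'
import numpy as np,cv2
from cell import *
def ray(n,u,v):
    i=camera_info(n);f=200/np.tan(np.radians(i['fovy'])/2);T=np.array(i['camera_from_world'])
    d=np.array([(u-i['cx'])/f,-(v-i['cy'])/f,-1.]);R=T[:3,:3]
    return -R.T@T[:3,3],R.T@d
def onz(n,u,v,z):
    c,d=ray(n,u,v);return c+d*(z-c[2])/d[2]
def proj(n,p):
    i=camera_info(n);f=200/np.tan(np.radians(i['fovy'])/2);T=np.array(i['camera_from_world'])
    q=T[:3,:3]@np.asarray(p,float)+T[:3,3];return np.array([i['cx']+f*q[0]/-q[2],i['cy']-f*q[1]/-q[2]])
def tri(a,b):
    c1,d1=ray("top",*a);c2,d2=ray("scene",*b)
    s=np.linalg.lstsq(np.c_[d1,-d2],c2-c1,rcond=None)[0];p,q=c1+s[0]*d1,c2+s[1]*d2
    return (p+q)/2,np.linalg.norm(p-q)
E
python3 - <<'E'
from h import *
def avg(n,k=6): return np.mean([camera(n).astype(float) for _ in range(k)],0).astype(np.uint8)[:,:,::-1].copy()
t=avg("top");s=avg("scene");cv2.imwrite("pics/t.png",t);cv2.imwrite("pics/s.png",s)
a=cv2.resize(t[175:245,200:415],None,fx=3.7,fy=3.7,interpolation=cv2.INTER_CUBIC)[:, :795]
b=cv2.resize(s[160:255,205:440],None,fx=795/235,fy=795/235,interpolation=cv2.INTER_CUBIC)
cv2.imwrite("pics/m.png",np.vstack([a,b]));print(a.shape,b.shape)
E
```

```text
(259, 795, 3) (321, 795, 3)
```

View pics/m.png

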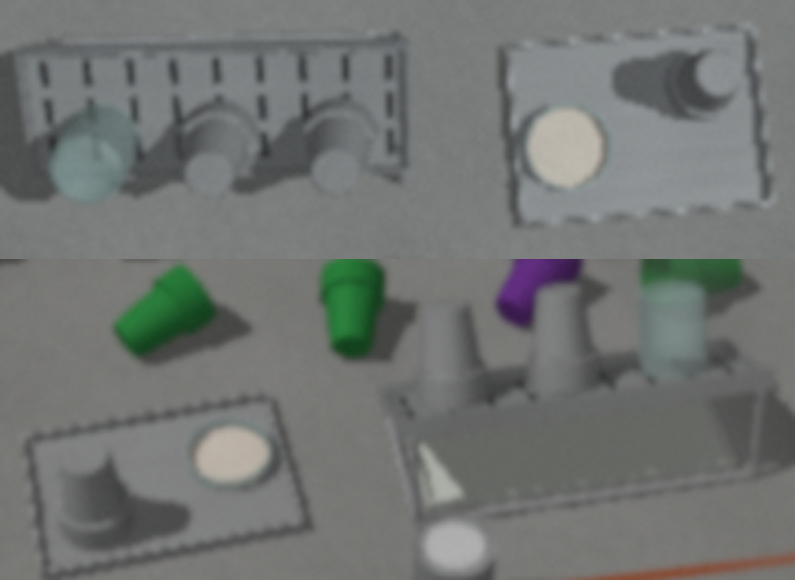

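```bash
python3 - <<'E'
from h import *
np.set_printoptions(precision=1,suppress=True)
T=lambda a,b:(a/3.7+200-.4,b/3.7+175-.4)
S=lambda a,b:(a/3.383+205-.4,(b-259)/3.383+160-.4)
for n,a,b in [("mid",(210,172),(557,289)),("right",(335,170),(443,306)),("stand",(717,73),(84,460))]:
    print(n,tri(T(*a),S(*b)),onz("top",*T(*a),147 if n!="stand" else 99),onz("scene",*S(*b),147 if n!="stand" else 99))
for q in [(18,45),(402,38),(403,176)]: print("rack edge",onz("top",*T(*q),121 if q[1]<100 else 60))
for q in [(507,47),(750,28),(768,200),(518,222)]: print("tray rim",onz("top",*T(*q),14))
print("dish",onz("top",*T(566,146),16+3)," bench spot",onz("top",415,255,0))
for q in [(84,460),(93,535)]:print(S(*q))
E
```

```text
mid (array([487.4, 183.8, 147.4]), np.float64(3.091019369932366)) [487.2 182.4 147. ] [486.9 185.6 147. ]
right (array([490.8,  72.5, 144. ]), np.float64(1.1162322333461348)) [490.5  71.7 147. ] [494.   72.4 147. ]
stand (array([ 590.2, -279.2,   91.9]), np.float64(1.949204053129364)) [ 589.1 -278.7   99. ] [ 597.  -277.5   99. ]
rack edge [602.  364.2 121. ]
rack edge [614.   14.8 121. ]
rack edge [491.2  12.8  60. ]
tray rim [623.3 -87.4  14. ]
tray rim [ 646.2 -329.2   14. ]
tray rim [ 475.4 -345.6   14. ]
tray rim [450.4 -99.8  14. ]
dish [ 525.4 -146.    19. ]  bench spot [ 380.3 -376.8    0. ]
(229.43003251551877, 219.01472066213418)
(232.09039314218148, 241.18439255099022)
```

Right cup first. Both rack cups match the description: grey steel, stepped, and on the rack. The crop confirmed this.

Call:
drive_tool(motion=[0,0,-12,0.104,0,0,-12,0.104,22.4,-33,0,0,22.4,-33,0,0,22.4,-33,0,0,22.4,-33,0,0,22.4,-33,0,0,22.4,-33,0,0], jaw=0, grip_force=25)

```text
clock: 1.37
eef_pos: [260.7, -329.8, 229.0]
eef_rot: [-3.141, 0.0, 0.011]
wrist_force: [1.6, -0.2, -0.1]
finger_gap: 93.8
```

Call:
drive_tool(motion=[22.4,-33,0,0,22.4,-33,0,0,22.4,-33,0,0,22.4,-33,0,0,22.4,-33,0,0,22.4,-33,0,0,22.4,-33,0,0,22.4,-33,0,0])

```text
clock: 2.03
eef_pos: [441.7, -49.5, 231.6]
eef_rot: [3.139, -0.006, 0.009]
wrist_force: [1.0, -1.7, 1.0]
finger_gap: 94.1
```

Call:
drive_tool(motion=[18.5,-30,0,-0.02,18.5,-30,0,0,18.5,-30,0,0,18.5,-30,0,0,0,0,0,0,0,0,0,0])

```text
clock: 2.53
eef_pos: [517.1, 86.3, 231.5]
eef_rot: [3.139, -0.007, 0.038]
wrist_force: [-0.4, -1.5, 0.4]
finger_gap: 94.2
```

```bash
cat >sh.py <<'E'
from h import *
def shot(path,tc,sc):
    a=np.mean([camera("top").astype(float) for _ in range(2)],0).astype(np.uint8)[:,:,::-1]
    b=np.mean([camera("scene").astype(float) for _ in range(2)],0).astype(np.uint8)[:,:,::-1]
    cv2.imwrite("pics/t_"+path,a);cv2.imwrite("pics/s_"+path,b)
    f=lambda im,c:cv2.resize(im[c[1]:c[1]+75,c[0]:c[0]+100],None,fx=4,fy=4,interpolation=cv2.INTER_CUBIC)
    cv2.imwrite("pics/"+path,np.hstack([f(a,tc),f(b,sc)]))
E
python3 - <<'E'
from sh import *
print({k:v for k,v in read_state().items() if k in("clock","eef_pos","eef_rot")})
E
```

```text
{'clock': 2.5333, 'eef_pos': array([517.12589742,  86.32227771, 231.47515947]), 'eef_rot': array([ 3.13949688, -0.00686135,  0.03770978])}
```

Call:
drive_tool(motion=[-2.5,13.5,0,0,0,0,20,0,0,0,30,0,0,0,30,0,0,0,0,0,0,0,0,0])

```text
clock: 3.03
eef_pos: [514.9, 68.3, 151.4]
eef_rot: [3.139, -0.011, 0.036]
wrist_force: [-0.0, 0.3, 0.7]
finger_gap: 93.9
```

```bash
python3 - <<'E'
from sh import *
shot("a.png",(245,180),(300,130))
E
```

```text
(no output)
```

View pics/a.png

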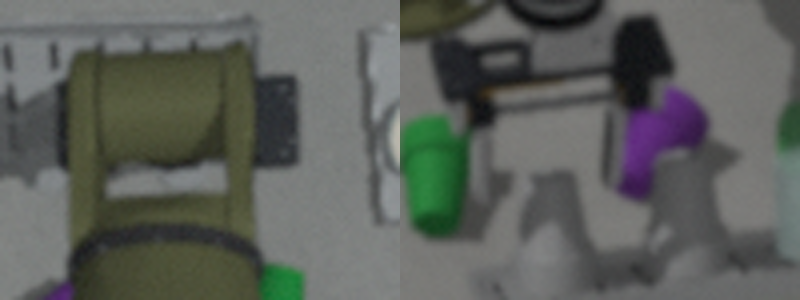

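Left half: the arm hides the cup in the top view. Right half (scene view): the fingers at crop columns 480 and 612 straddle the right cup's end at about 555, so I need to shift a few mm towards +y and then descend.

Call:
drive_tool(motion=[1,-6,0,0,0,0,20,0,0,0,20,0,0,0,15,0,0,0,8,0,0,0,0,0,0,0,0,0])

```text
clock: 3.82
eef_pos: [521.8, 77.7, 95.2]
eef_rot: [3.14, -0.026, 0.037]
wrist_force: [-0.2, 0.9, -0.5]
finger_gap: 93.7
```

Call:
drive_tool(motion=[-7,4,4,0,0,0,5,0,0,0,0,0])

```text
clock: 4.07
eef_pos: [515.6, 73.4, 87.7]
eef_rot: [3.14, -0.03, 0.037]
wrist_force: [0.1, 0.3, -0.4]
finger_gap: 93.9
```

Call:
drive_tool(motion=[0,0,0,0,0,0,0,0,0,0,0,0,0,0,0,0,0,0,0,0,0,0,0,0,0,0,0,0,0,0,0,0], jaw=1, grip_force=20)

```text
clock: 4.73
eef_pos: [516.1, 73.3, 88.9]
eef_rot: [3.14, -0.032, 0.037]
wrist_force: [0.1, -0.0, -0.6]
finger_gap: 68.4
```

Call:
drive_tool(motion=[0,0,0,0,0,0,0,0,0,0,0,0,0,0,0,0,0,0,0,0,0,0,0,0])

```text
clock: 5.23
eef_pos: [516.1, 73.3, 88.9]
eef_rot: [3.14, -0.032, 0.037]
wrist_force: [-0.7, -0.9, 0.3]
finger_gap: 68.0
```

The gap stopped at 68 mm, so the pad corners caught the collar's top edge. I'll reopen and grip the straight collar lower down on purpose.

Call:
drive_tool(motion=[0,0,0,0,0,0,0,0,0,0,0,0,0,0,0,0,2.5,0,5,0,2.5,0,5,0,1,0,4,0,0,0,0,0], jaw=0.08)

```text
clock: 5.9
eef_pos: [523.4, 73.5, 73.8]
eef_rot: [3.14, -0.032, 0.037]
wrist_force: [-0.9, 0.2, -0.6]
finger_gap: 86.7
```

```bash
python3 - <<'E'
from sh import *
shot("b.png",(245,180),(300,130))
E
```

```text
(no output)
```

View pics/b.png

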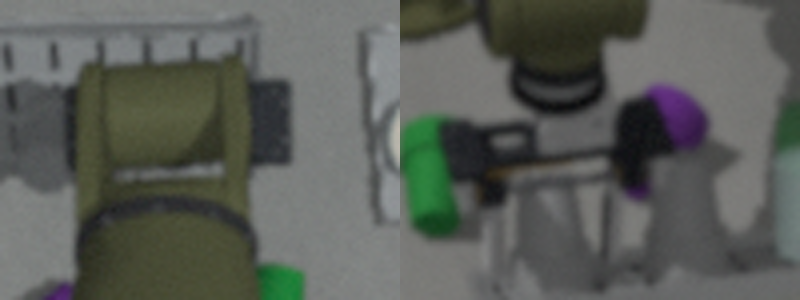

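The fingers now straddle the collar, at crop columns of about 500 and 610, and the neighbouring cup is clear. Closing.

Call:
drive_tool(motion=[0,0,0,0,0,0,0,0,0,0,0,0,0,0,0,0,0,0,0,0,0,0,0,0,0,0,0,0,0,0,0,0], jaw=1, grip_force=20)

```text
clock: 6.77
eef_pos: [523.7, 73.6, 75.5]
eef_rot: [3.14, -0.034, 0.037]
wrist_force: [-0.8, 0.3, -0.4]
finger_gap: 69.3
```

Call:
drive_tool(motion=[0,0,-8,0,0,0,-15,0,0,0,-20,0,0,0,-30,0,0,0,-30,0,0,0,-20,0,0,0,0,0])

```text
clock: 7.35
eef_pos: [517.6, 73.5, 205.2]
eef_rot: [3.14, -0.03, 0.037]
wrist_force: [0.4, -0.6, -1.4]
finger_gap: 69.6
```

```bash
python3 - <<'E'
from sh import *
shot("c.png",(245,180),(300,110))
E
```

```text
(no output)
```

View pics/c.png

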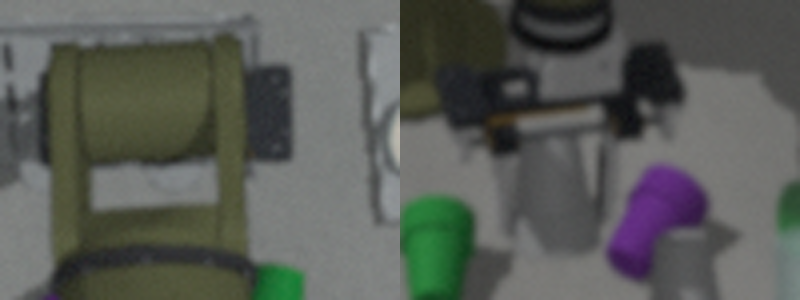

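The cup is lifted in a firm grip (gap 69.6 mm, scene crop around (560,200)) and still leans towards −x. I'll carry it to clear bench in front of the tray and roll it upright about its low rim.

Call:
drive_tool(motion=[-6,15,0,0,-13,31,0,0,-13,31,0,0,-13,31,0,0,-13,31,0,0,-13,31,0,0,-13,31,0,0,-13,31,0,0])

```text
clock: 8.22
eef_pos: [420.3, -165.5, 184.4]
eef_rot: [-3.137, -0.001, 0.046]
wrist_force: [0.6, -0.5, -1.4]
finger_gap: 69.4
```

Call:
drive_tool(motion=[-13,31,0,0,-13,31,0,0,-13,31,0,0,-6,15,0,0,0,0,0,0,0,0,0,0])

```text
clock: 8.72
eef_pos: [371.7, -283.1, 174.5]
eef_rot: [-3.127, 0.011, 0.039]
wrist_force: [0.4, 0.9, -1.8]
finger_gap: 69.6
```

Call:
drive_tool(motion=[0,16,15,0,0,16,30,0,0,0,30,0,0,0,25,0,0,0,15,0,0,0,5,0,0,0,0,0])

```text
clock: 9.3
eef_pos: [373.5, -306.6, 45.4]
eef_rot: [-3.123, 0.014, 0.045]
wrist_force: [0.4, -0.5, -1.0]
finger_gap: 69.0
```

```bash
python3 - <<'E'
from sh import *
print(onz("top",368,268,30),onz("top",410,235,14))
shot("d.png",(350,220),(200,130))
E
```

```text
[ 332.92702912 -200.80128986   30.        ] [ 452.51876264 -355.76793812   14.        ]
```

View pics/d.png

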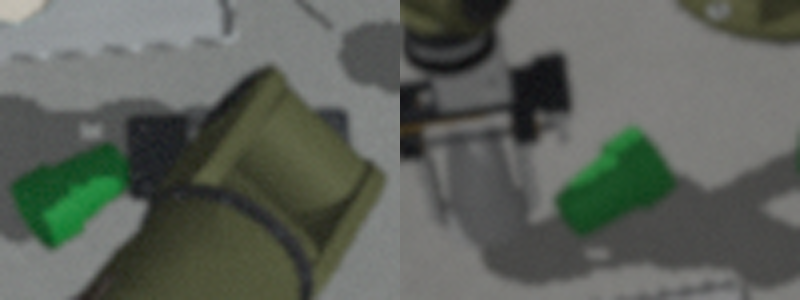

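The cup is held and still tilted, about 12 mm above the bench. The green cup at (560–670,130–235) in the right half is clear of the fingers. I'll feel for contact.

Call:
drive_tool(motion=[0,0,3,0,0,0,3,0,0,0,2,0,0,0,2,0,0,0,1,0,0,0,0,0])

```text
clock: 10.0
eef_pos: [375.5, -309.3, 38.9]
eef_rot: [-3.13, 0.007, 0.044]
wrist_force: [0.1, 0.7, -2.5]
finger_gap: 69.0
```

Call:
drive_tool(motion=[0,0,2,0,0,0,2,0,0,0,2,0,0,0,0,0])

```text
clock: 10.33
eef_pos: [375.4, -309.3, 32.3]
eef_rot: [-3.13, 0.007, 0.044]
wrist_force: [0.3, -0.9, -2.0]
finger_gap: 69.5
```

Call:
drive_tool(motion=[0,0,2,0,0,0,0,0])

```text
clock: 10.5
eef_pos: [375.4, -309.2, 30.0]
eef_rot: [-3.13, 0.007, 0.044]
wrist_force: [-0.9, 0.2, -1.6]
finger_gap: 69.4
```

Call:
drive_tool(motion=[0,0,2,0,0,0,1,0,0,0,0,0])

```text
clock: 10.75
eef_pos: [376.6, -309.2, 28.1]
eef_rot: [-3.131, 0.004, 0.044]
wrist_force: [-1.4, -0.4, 2.4]
finger_gap: 69.2
```

Call:
drive_tool(motion=[0,0,2,0,0,0,1,0,0,0,0,0])

```text
clock: 11.0
eef_pos: [378.1, -309.1, 26.6]
eef_rot: [-3.131, 0.001, 0.043]
wrist_force: [-1.5, 0.3, 0.7]
finger_gap: 69.3
```

Contact at z≈28.5 mm, and the cup is rolling. Continuing the arc.

Call:
drive_tool(motion=[3,0,2,0,3,0,2.2,0,0,0,0,0])

```text
clock: 11.25
eef_pos: [384.6, -308.7, 22.3]
eef_rot: [-3.131, 0.001, 0.043]
wrist_force: [-1.2, 1.2, 3.2]
finger_gap: 68.9
```

Call:
drive_tool(motion=[3,0,2.6,0,2.5,0,2.8,0,0,0,0,0])

```text
clock: 11.5
eef_pos: [390.9, -308.5, 16.2]
eef_rot: [-3.132, 0.001, 0.043]
wrist_force: [-0.9, 0.4, 2.4]
finger_gap: 69.2
```

Call:
drive_tool(motion=[1,0,1.5,0,0,0,1,0,0,0,0,0])

```text
clock: 11.75
eef_pos: [392.5, -308.4, 14.3]
eef_rot: [-3.132, 0.001, 0.044]
wrist_force: [-0.7, 0.5, -2.1]
finger_gap: 69.4
```

Call:
drive_tool(motion=[0,0,1.5,0,0,0,0,0])

```text
clock: 11.92
eef_pos: [393.1, -308.5, 14.0]
eef_rot: [-3.132, -0.0, 0.044]
wrist_force: [0.5, 0.8, -1.9]
finger_gap: 69.2
```

Call:
drive_tool(motion=[0,0,2,0,0,0,2,0,0,0,0,0])

```text
clock: 12.17
eef_pos: [394.4, -308.6, 12.6]
eef_rot: [-3.133, -0.003, 0.044]
wrist_force: [0.1, -0.8, -1.6]
finger_gap: 69.2
```

Call:
drive_tool(motion=[0,0,0,0,0,0,0,0,0,0,0,0,0,0,0,0], jaw=0.08)

```text
clock: 12.5
eef_pos: [394.4, -308.8, 11.7]
eef_rot: [-3.134, -0.003, 0.044]
wrist_force: [-0.5, 0.4, -0.1]
finger_gap: 86.5
```

```bash
python3 - <<'E'
from sh import *
shot("e.png",(350,220),(200,130))
E
```

```text
(no output)
```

View pics/e.png

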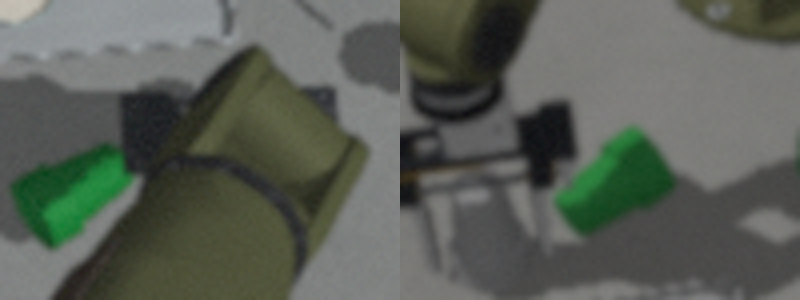

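The cup stands upright on the bench with its closed end at right-half crop (485,198), and it has been let go. Next I compute its centre relative to the TCP for a centred regrip.

```bash
python3 - <<'E'
from sh import *
np.set_printoptions(precision=1,suppress=True)
for v in (195,198,202): print(onz("scene",200+85/4-.4,130+v/4-.4,96))
E
```

```text
[ 405.1 -300.9   96. ]
[ 408.8 -300.9   96. ]
[ 413.7 -301.    96. ]
```

I'll regrip at 90° so the jaws also centre the cup in x. First raise a little to clear the tray rim, then turn in place.

Call:
drive_tool(motion=[2.5,0,-5,0,2.5,0,-4,0,0,0,0,-0.12,0,0,0,-0.12,0,0,0,-0.12,0,0,0,-0.12,0,0,0,-0.12,0,0,0,-0.12])

```text
clock: 13.37
eef_pos: [401.9, -309.3, 24.6]
eef_rot: [-3.141, -0.008, 0.787]
wrist_force: [-0.2, 0.8, 0.7]
finger_gap: 86.8
```

Call:
drive_tool(motion=[0,0,0,-0.12,0,0,0,-0.12,0,0,0,-0.12,0,0,0,-0.12,0,0,0,-0.12,0,0,0,-0.12,0,0,0,0])

```text
clock: 13.95
eef_pos: [404.0, -309.1, 27.8]
eef_rot: [3.135, -0.005, 1.544]
wrist_force: [-0.4, -0.6, -0.2]
finger_gap: 86.6
```

Call:
drive_tool(motion=[0,0,5,0,0,0,4,0,0,0,0,0])

```text
clock: 14.2
eef_pos: [404.4, -309.2, 18.8]
eef_rot: [3.135, -0.005, 1.533]
wrist_force: [0.4, 0.1, -0.6]
finger_gap: 86.1
```

Call:
drive_tool(motion=[0,0,0,0,0,0,0,0,0,0,0,0,0,0,0,0,0,0,0,0,0,0,0,0,0,0,0,0,0,0,0,0], jaw=1, grip_force=20)

```text
clock: 14.87
eef_pos: [404.3, -309.2, 18.4]
eef_rot: [3.135, -0.005, 1.527]
wrist_force: [-0.1, 0.1, 0.1]
finger_gap: 68.0
```

Call:
drive_tool(motion=[0,0,-10,0,0,0,-25,0,0,0,-30,0,0,0,-30,0,0,0,-30,0,0,0,-25,0,0,0,0,0])

```text
clock: 15.45
eef_pos: [402.3, -308.7, 177.7]
eef_rot: [3.137, -0.008, 1.527]
wrist_force: [0.9, -0.3, -0.7]
finger_gap: 67.8
```

Call:
drive_tool(motion=[3,15,0,0,6,30,0,0,6,30,0,0,6,30,0,0,6,30,0,0,3,20,0,0,0,8,0,0,0,0,0,0])

```text
clock: 16.12
eef_pos: [572.6, -283.6, 179.6]
eef_rot: [3.136, -0.007, 1.525]
wrist_force: [-0.3, -0.8, -2.2]
finger_gap: 67.6
```

Call:
drive_tool(motion=[2.5,9,10,0,2.5,9,15,0,0,0,12,0,0,0,4,0,0,0,0,0])

```text
clock: 16.53
eef_pos: [588.8, -278.9, 135.4]
eef_rot: [3.138, -0.008, 1.524]
wrist_force: [0.1, 0.1, -1.6]
finger_gap: 68.2
```

```bash
python3 - <<'E'
from sh import *
shot("f.png",(345,165),(190,180))
print(read_state()["eef_pos"])
E
```

```text
[ 589.77054679 -279.34165473  137.52971203]
```

View pics/f.png

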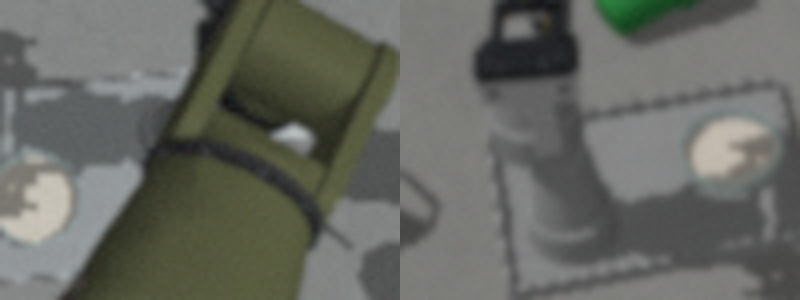

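Right half: the held cup's collar spans about x=493–585 at y≈130 and hangs over the standing cup, whose collar spans 530–618 at y≈225. I'll check the sideways alignment by projection.

```bash
python3 - <<'E'
from sh import *
f=lambda p:np.round((proj("scene",p)-[190,180]+.4)*4+[400,0],1)
for x,y in((590,-279),(598,-279),(590,-271)):
    print(x,y,"stand step centre",f((x,y,36)),"rim front",f((x+35,y,3)),"held rim ctr",f((x,y,119)),"rim back/front",f((x-34,y,119)),f((x+34,y,119)))
    print("  stand collar mid L/R",f((x+5,y-35,20)),f((x-5,y+35,20)),"held mid L/R",f((x+5,y-35,136)),f((x-5,y+35,136)))
# intensity profile of the rows
s=cv2.imread("pics/s_f.png",0).astype(float)
for r in (207,211,213,234,238): print(r,s[r,205:250].astype(int).tolist())
E
```

```text
590 -279 stand step centre [567.1 204.4] rim front [573.6 264.5] held rim ctr [553.8 133.6] rim back/front [552.6 101.9] [555.  166.3]
  stand collar mid L/R [525.7 227.3] [613.1 207.7] held mid L/R [504.5 128.3] [596.9 108.7]
598 -279 stand step centre [567.4 212. ] rim front [574.  272.3] held rim ctr [554.1 141.2] rim back/front [552.9 109.3] [555.3 174.2]
  stand collar mid L/R [525.9 234.9] [613.6 215.2] held mid L/R [504.6 136. ] [597.3 116.2]
590 -271 stand step centre [577.2 203.3] rim front [583.7 263.3] held rim ctr [564.3 132.5] rim back/front [562.9 100.8] [565.7 165.1]
  stand collar mid L/R [535.8 226.1] [623.1 206.6] held mid L/R [515.2 127.2] [607.4 107.5]
207 [121, 119, 119, 121, 120, 121, 122, 121, 117, 112, 109, 107, 104, 104, 98, 99, 102, 101, 99, 98, 100, 98, 95, 88, 79, 74, 71, 73, 78, 85, 102, 109, 108, 104, 109, 115, 112, 103, 97, 94, 97, 99, 97, 94, 90]
211 [123, 123, 123, 123, 125, 125, 126, 126, 127, 126, 120, 115, 108, 104, 102, 98, 97, 96, 99, 98, 98, 98, 98, 95, 87, 82, 79, 76, 72, 73, 87, 109, 125, 127, 131, 133, 134, 133, 133, 134, 135, 133, 134, 136, 136]
213 [125, 123, 125, 123, 125, 128, 126, 117, 112, 117, 120, 121, 121, 121, 116, 113, 111, 109, 105, 101, 99, 100, 98, 97, 92, 82, 77, 74, 70, 74, 90, 116, 128, 135, 133, 134, 134, 133, 134, 134, 135, 134, 134, 135, 135]
234 [122, 123, 121, 123, 123, 126, 123, 126, 130, 128, 107, 88, 94, 115, 126, 130, 130, 130, 123, 116, 114, 108, 105, 103, 100, 96, 89, 86, 83, 82, 82, 80, 79, 75, 77, 77, 75, 72, 72, 76, 79, 83, 82, 81, 80]
238 [124, 122, 124, 123, 124, 124, 124, 124, 119, 113, 102, 88, 93, 114, 126, 129, 127, 119, 115, 117, 120, 117, 118, 116, 114, 112, 111, 112, 111, 109, 109, 108, 102, 95, 83, 76, 74, 72, 70, 74, 78, 80, 80, 80, 77]
```

```bash
python3 - <<'E'
from sh import *
f=lambda p:np.round((proj("scene",p)-[190,180]+.4)*4+[400,0],1).tolist()
x,y=589.5,-279
for dx,z in((88,232),(60,232),(45,200),(45,160),(40,140)): print(dx,z,f((x+dx,y,z)))
s=cv2.imread("pics/s_f.png",0).astype(int)
for r in range(186,222,3): print(r,s[r,205:245].tolist())
E
```

```text
88 232 [536.4, 114.6]
60 232 [535.5, 86.1]
45 200 [541.1, 102.2]
45 160 [548.3, 139.7]
40 140 [551.6, 153.0]
186 [121, 121, 123, 122, 123, 123, 115, 96, 67, 52, 70, 102, 118, 124, 126, 125, 120, 100, 73, 52, 46, 53, 45, 40, 35, 39, 56, 77, 106, 119, 123, 124, 124, 124, 123, 119, 108, 90, 74, 62]
189 [122, 124, 124, 120, 117, 107, 92, 74, 52, 45, 64, 84, 91, 88, 87, 83, 80, 75, 64, 51, 44, 38, 37, 36, 32, 30, 33, 42, 64, 95, 115, 120, 124, 126, 126, 126, 123, 122, 119, 108]
192 [123, 122, 117, 100, 76, 56, 42, 39, 38, 37, 36, 33, 35, 34, 36, 36, 36, 37, 34, 36, 35, 36, 36, 37, 39, 35, 35, 34, 41, 73, 105, 121, 124, 123, 124, 124, 125, 124, 125, 124]
195 [121, 118, 109, 82, 49, 41, 43, 42, 40, 40, 39, 38, 36, 39, 34, 35, 36, 37, 35, 39, 43, 43, 37, 38, 36, 37, 35, 34, 39, 71, 104, 122, 126, 126, 125, 123, 123, 124, 124, 126]
198 [121, 119, 109, 83, 51, 35, 32, 31, 33, 33, 34, 30, 30, 31, 31, 32, 35, 35, 35, 37, 40, 42, 42, 44, 45, 47, 51, 62, 77, 97, 114, 124, 128, 127, 127, 127, 126, 128, 127, 127]
201 [121, 123, 120, 111, 97, 84, 79, 80, 81, 83, 89, 90, 91, 89, 91, 94, 93, 93, 94, 94
[... 514 characters left out ...]
 121, 113, 112, 106, 103, 101, 96, 94, 97, 98, 99, 98, 97, 98, 94, 87, 79, 78, 78, 73, 72, 82, 98, 108, 113, 119, 125, 127, 127, 128, 130]
213 [125, 123, 125, 123, 125, 128, 126, 117, 112, 117, 120, 121, 121, 121, 116, 113, 111, 109, 105, 101, 99, 100, 98, 97, 92, 82, 77, 74, 70, 74, 90, 116, 128, 135, 133, 134, 134, 133, 134, 134]
216 [124, 123, 124, 124, 124, 122, 115, 102, 97, 100, 100, 101, 101, 99, 99, 96, 94, 93, 97, 98, 99, 99, 99, 96, 95, 86, 77, 77, 73, 76, 82, 99, 115, 126, 133, 132, 133, 135, 135, 136]
219 [125, 126, 127, 127, 124, 122, 123, 122, 105, 95, 98, 103, 99, 96, 94, 90, 86, 85, 84, 87, 86, 85, 82, 81, 81, 78, 78, 76, 77, 79, 79, 77, 88, 108, 125, 134, 135, 134, 136, 135]
```

```bash
python3 - <<'E'
from sh import *
s=np.mean([camera("scene").astype(float) for _ in range(8)],0).astype(np.uint8)[:,:,::-1]
cv2.imwrite("pics/s_g.png",s)
c=s[182:254,190:270].astype(float); c=np.clip((c-50)*2.2,0,255).astype(np.uint8)
cv2.imwrite("pics/g.png",cv2.resize(c,None,fx=8,fy=8,interpolation=cv2.INTER_CUBIC))
E
```

```text
(no output)
```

View pics/g.png

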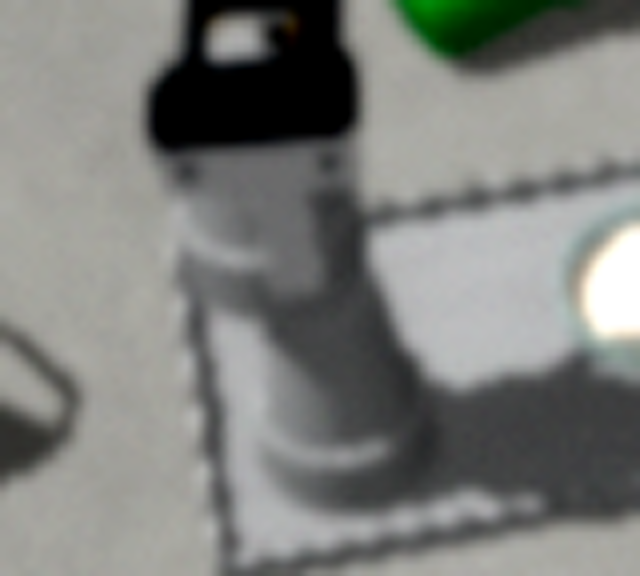

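Now it is clear: the held collar's left edge is at x≈185 with its bottom at y≈318. The standing collar spans 260–435 with its bottom at y≈510, and the finger is at 260–325. If coaxial, the two centres would be 37 px apart, but I see about 70, so the held cup is about 12.5 mm too far to −y and perhaps 1–2 mm too far to +x. Correcting that.

Call:
drive_tool(motion=[4,-1,0,0,4.5,-1,0,0,4,0,0,0,0,0,0,0])

```text
clock: 17.47
eef_pos: [588.3, -265.1, 136.8]
eef_rot: [3.136, -0.007, 1.524]
wrist_force: [0.1, -0.2, -1.9]
finger_gap: 67.4
```

```bash
python3 - <<'E'
from sh import *
s=np.mean([camera("scene").astype(float) for _ in range(8)],0).astype(np.uint8)[:,:,::-1]
cv2.imwrite("pics/s_h.png",s)
print(read_state()["eef_pos"])
o=cv2.imread("pics/s_g.png",0).astype(int);n=cv2.imread("pics/s_h.png",0).astype(int)
for r in (214,216,218): print(r,"old",o[r,206:228].tolist(),"new",n[r,206:228].tolist())
c=s[182:254,190:270].astype(float); c=np.clip((c-50)*2.2,0,255).astype(np.uint8)
cv2.imwrite("pics/h.png",cv2.resize(c,None,fx=8,fy=8,interpolation=cv2.INTER_CUBIC))
E
```

```text
[ 588.20330535 -266.12780454  136.66158289]
214 old [124, 124, 123, 123, 126, 123, 111, 103, 107, 112, 114, 117, 121, 120, 117, 113, 111, 106, 102, 99, 98, 98] new [124, 123, 124, 124, 125, 122, 105, 95, 102, 108, 111, 110, 108, 105, 106, 108, 111, 112, 111, 110, 110, 109]
216 old [125, 125, 125, 123, 122, 116, 103, 98, 99, 101, 100, 99, 98, 99, 96, 93, 92, 96, 97, 98, 98, 99] new [124, 124, 124, 124, 122, 115, 99, 90, 99, 118, 129, 126, 115, 106, 101, 99, 96, 95, 92, 89, 87, 87]
218 old [125, 127, 127, 124, 122, 119, 113, 101, 96, 98, 99, 98, 96, 93, 91, 86, 84, 86, 91, 92, 91, 90] new [125, 125, 126, 125, 121, 117, 111, 97, 98, 117, 128, 129, 125, 116, 108, 102, 98, 95, 92, 88, 85, 83]
```

View pics/h.png

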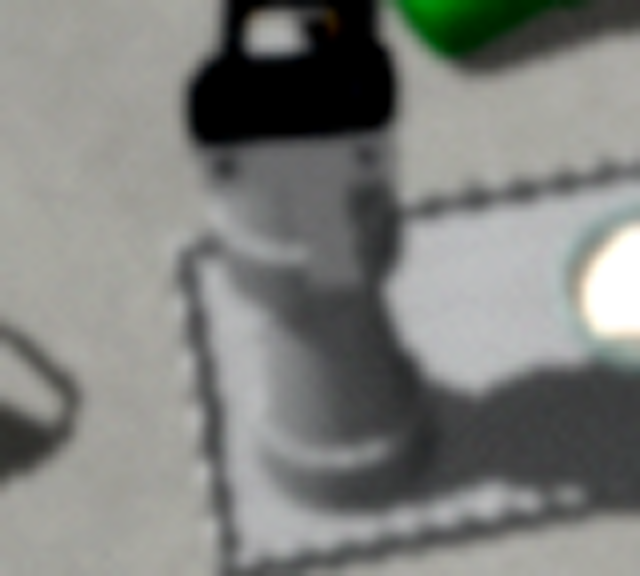

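The held collar now spans about 222–405 (centre 313) against the standing cup's centre of 347. The 34 px separation compares with 37 expected for coaxial, so it is aligned within about 1–2 mm. Lowering gently.

Call:
drive_tool(motion=[0,0,8,0,0,0,10,0,0,0,10,0,0,0,6,0,0,0,0,0])

```text
clock: 18.28
eef_pos: [587.9, -266.0, 98.1]
eef_rot: [3.137, -0.007, 1.523]
wrist_force: [0.1, -0.7, -1.9]
finger_gap: 67.9
```

Call:
drive_tool(motion=[0,0,6,0,0,0,6,0,0,0,6,0,0,0,6,0,0,0,0,0])

```text
clock: 18.7
eef_pos: [587.9, -265.7, 70.9]
eef_rot: [3.138, -0.008, 1.523]
wrist_force: [0.4, 0.7, -1.6]
finger_gap: 67.5
```

Call:
drive_tool(motion=[0,0,4,0,0,0,4,0,0,0,0,0])

```text
clock: 18.95
eef_pos: [588.5, -265.7, 62.5]
eef_rot: [3.137, -0.007, 1.523]
wrist_force: [0.8, -0.3, -0.8]
finger_gap: 67.9
```

No jamming. Continuing to the step, expected near z≈54.7.

Call:
drive_tool(motion=[0,0,3,0,0,0,2.5,0,0,0,0,0])

```text
clock: 19.2
eef_pos: [589.1, -265.7, 57.1]
eef_rot: [3.135, -0.007, 1.524]
wrist_force: [0.1, -0.2, -0.9]
finger_gap: 67.7
```

Call:
drive_tool(motion=[0,0,2,0,0,0,0,0])

```text
clock: 19.37
eef_pos: [589.3, -265.7, 55.2]
eef_rot: [3.135, -0.007, 1.524]
wrist_force: [1.1, 1.0, -1.6]
finger_gap: 68.1
```

Call:
drive_tool(motion=[0,0,2,0,0,0,0,0])

```text
clock: 19.53
eef_pos: [590.2, -265.7, 54.5]
eef_rot: [3.132, -0.006, 1.524]
wrist_force: [-0.2, -0.1, -1.8]
finger_gap: 67.9
```

It stopped at z≈54.5, the expected home height. Release and raise.

Call:
drive_tool(motion=[0,0,0,0,0,0,0,0,0,0,0,0,0,0,0,0,0,0,0,0,0,0,0,0], jaw=0)

```text
clock: 20.03
eef_pos: [589.7, -266.1, 54.4]
eef_rot: [3.133, -0.006, 1.523]
wrist_force: [0.3, 0.6, 0.8]
finger_gap: 94.0
```

Call:
drive_tool(motion=[0,0,-10,0,0,0,-25,0,0,0,-35,0,0,0,-40,0,0,0,-40,0,0,0,-20,0,0,0,0,0])

```text
clock: 20.62
eef_pos: [586.6, -266.4, 234.3]
eef_rot: [3.137, -0.007, 1.523]
wrist_force: [-0.2, -0.1, 0.3]
finger_gap: 94.1
```

Call:
drive_tool(motion=[0,0,0,0.12,0,0,0,0.12,0,0,0,0.12,0,0,0,0.12,0,0,0,0.12,0,0,0,0.12,0,0,0,0.12,0,0,0,0.12])

```text
clock: 21.28
eef_pos: [585.4, -265.9, 234.2]
eef_rot: [-3.138, -0.008, 0.529]
wrist_force: [-0.3, -0.8, -0.2]
finger_gap: 93.8
```

Call:
drive_tool(motion=[0,0,0,0.12,0,0,0,0.12,0,0,0,0.12,0,0,0,0.12,0,0,0,0.02,0,0,0,0])

```text
clock: 21.78
eef_pos: [583.8, -265.1, 230.2]
eef_rot: [-3.132, 0.0, 0.0]
wrist_force: [-0.0, -0.1, 0.1]
finger_gap: 94.2
```

Call:
drive_tool(motion=[-2,-15,0,-0.03,-3.5,-30,0,0,-3.5,-32,0,0,-3.5,-32,0,0,-3.5,-32,0,0,-3.5,-32,0,0,-3.5,-32,0,0,-3.5,-32,0,0])

```text
clock: 22.45
eef_pos: [545.4, -25.0, 227.6]
eef_rot: [-3.13, 0.006, 0.035]
wrist_force: [0.0, 0.6, 0.3]
finger_gap: 94.1
```

Call:
drive_tool(motion=[-3.5,-32,0,0,-3.5,-32,0,0,-3.5,-32,0,0,-3.5,-32,0,0,-3.5,-32,0,0,-3,-15,0,0,0,0,0,0,0,0,0,0])

```text
clock: 23.12
eef_pos: [512.3, 162.7, 227.9]
eef_rot: [-3.13, 0.009, 0.053]
wrist_force: [-0.6, -0.4, 0.8]
finger_gap: 94.0
```

```bash
python3 - <<'E'
from sh import *
a=[np.mean([camera(n).astype(float) for _ in range(6)],0).astype(np.uint8)[:,:,::-1] for n in("top","scene")]
cv2.imwrite("pics/t_i.png",a[0]);cv2.imwrite("pics/s_i.png",a[1])
z=lambda c:cv2.resize(np.clip((c.astype(float)-50)*2,0,255).astype(np.uint8),None,fx=7,fy=7,interpolation=cv2.INTER_CUBIC)
cv2.imwrite("pics/i.png",np.hstack([z(a[0][175:247,360:416]),z(a[1][182:254,210:266])]))
E
```

```text
(no output)
```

View pics/i.png

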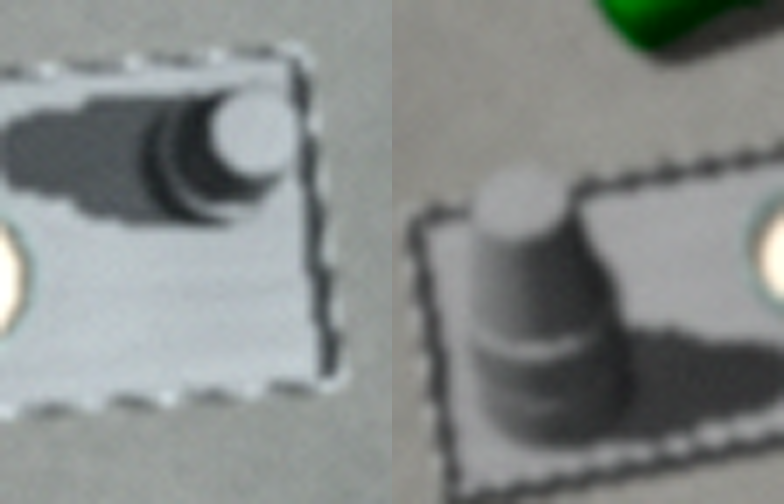

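The stack of two is straight. The two collars sit flush one above the other (right half, step highlights at y≈350 and 400) and the disc is at left (253,133) and right (522,202), so the first cup is home. Now the middle cup.

Call:
drive_tool(motion=[4.5,-11,0,0.02,4.5,-11,0,0,0,0,20,0,0,0,30,0,0,0,30,0,0,0,15,0,0,0,0,0])

```text
clock: 24.3
eef_pos: [522.0, 188.8, 131.4]
eef_rot: [-3.129, 0.004, 0.033]
wrist_force: [-1.0, -0.2, 0.0]
finger_gap: 94.0
```

```bash
python3 - <<'E'
from h import *
np.set_printoptions(precision=1,suppress=True)
a=(253/7+360-.43,133/7+175-.43);b=((522-392)/7+210-.43,202/7+182-.43)
print(tri(a,b),onz("top",*a,132),onz("scene",*b,132),read_state()["eef_pos"],read_state()["eef_rot"])
E
```

```text
(array([ 587.9, -279. ,  128.6]), np.float64(3.0865087718375883)) [ 587.4 -279.8  132. ] [ 591.6 -277.1  132. ] [522.  188.8 131.4] [-3.1  0.   0. ]
```

Call:
drive_tool(motion=[0,3,0,0,0,0,15,0,0,0,15,0,0,0,12,0,0,0,5,0,0,0,0,0])

```text
clock: 24.8
eef_pos: [525.0, 187.4, 88.0]
eef_rot: [-3.127, -0.002, 0.035]
wrist_force: [-0.9, -0.6, 0.0]
finger_gap: 93.9
```

Call:
drive_tool(motion=[-3,2,4,0,-2,0,5,0,0,0,4,0,0,0,0,0])

```text
clock: 25.13
eef_pos: [520.8, 185.4, 76.4]
eef_rot: [-3.126, -0.006, 0.035]
wrist_force: [-0.9, -0.4, -0.1]
finger_gap: 93.8
```

Call:
drive_tool(motion=[0,0,0,0,0,0,0,0,0,0,0,0,0,0,0,0,0,0,0,0,0,0,0,0,0,0,0,0,0,0,0,0], jaw=1)

```text
clock: 25.8
eef_pos: [521.2, 185.6, 77.2]
eef_rot: [-3.126, -0.007, 0.035]
wrist_force: [-0.3, 0.6, -0.4]
finger_gap: 69.4
```

Call:
drive_tool(motion=[0,0,0,0,0,0,0,0])

```text
clock: 25.97
eef_pos: [521.2, 185.6, 77.2]
eef_rot: [-3.126, -0.007, 0.035]
wrist_force: [0.1, -0.5, -1.2]
finger_gap: 68.8
```

Call:
drive_tool(motion=[0,0,-8,0,0,0,-15,0,0,0,-25,0,0,0,-30,0,0,0,-30,0,0,0,-25,0,0,0,0,0,0,0,0,0])

```text
clock: 26.63
eef_pos: [519.0, 182.9, 218.5]
eef_rot: [-3.127, -0.004, 0.035]
wrist_force: [-0.9, -1.1, -2.2]
finger_gap: 69.5
```

Call:
drive_tool(motion=[-5,15,0,0,-10,28,0,0,-10,31,0,0,-10,31,0,0,-10,31,0,0,-10,31,0,0,-10,31,0,0,-10,31,0,0])

```text
clock: 27.3
eef_pos: [446.8, -52.6, 208.2]
eef_rot: [-3.126, 0.005, 0.044]
wrist_force: [0.7, 0.1, -1.6]
finger_gap: 69.3
```

Call:
drive_tool(motion=[-10,31,0,0,-10,31,0,0,-10,31,0,0,-10,31,0,0,-10,31,0,0,-10,31,0,0,-5,15,0,0,0,0,0,0])

```text
clock: 27.97
eef_pos: [380.8, -268.4, 198.0]
eef_rot: [-3.12, 0.014, 0.04]
wrist_force: [0.5, 0.6, -0.7]
finger_gap: 69.1
```

Call:
drive_tool(motion=[-3,20,10,0,-3,20,25,0,0,0,30,0,0,0,30,0,0,0,30,0,0,0,15,0,0,0,5,0,0,0,0,0])

```text
clock: 28.63
eef_pos: [373.1, -301.5, 42.5]
eef_rot: [-3.115, 0.018, 0.039]
wrist_force: [-0.0, 0.6, -1.2]
finger_gap: 69.2
```

Call:
drive_tool(motion=[0,0,0,0,0,0,0,0])

```text
clock: 28.8
eef_pos: [373.7, -300.8, 43.4]
eef_rot: [-3.115, 0.017, 0.04]
wrist_force: [-0.7, 0.1, -1.3]
finger_gap: 69.3
```

Call:
drive_tool(motion=[0,3,3,0,0,3,3,0,0,0,3,0,0,0,0,0])

```text
clock: 29.13
eef_pos: [375.5, -308.3, 36.7]
eef_rot: [-3.12, 0.013, 0.04]
wrist_force: [0.1, -0.3, -1.9]
finger_gap: 69.1
```

Call:
drive_tool(motion=[0,0,2,0,0,0,1.5,0,0,0,0,0])

```text
clock: 29.38
eef_pos: [375.5, -308.6, 33.2]
eef_rot: [-3.12, 0.013, 0.04]
wrist_force: [0.2, -0.2, -0.8]
finger_gap: 69.2
```

Call:
drive_tool(motion=[0,0,2,0,0,0,0,0])

```text
clock: 29.55
eef_pos: [375.7, -308.7, 31.3]
eef_rot: [-3.121, 0.012, 0.04]
wrist_force: [-0.5, -0.3, 0.9]
finger_gap: 69.5
```

Call:
drive_tool(motion=[2.5,0,1.5,0,2.5,0,1.6,0,0,0,0,0])

```text
clock: 29.8
eef_pos: [380.9, -308.2, 28.2]
eef_rot: [-3.12, 0.013, 0.04]
wrist_force: [-1.3, -0.1, 3.0]
finger_gap: 69.6
```

Call:
drive_tool(motion=[3,0,2.2,0,3,0,2.4,0,0,0,0,0])

```text
clock: 30.05
eef_pos: [387.6, -308.0, 23.3]
eef_rot: [-3.121, 0.013, 0.04]
wrist_force: [-0.1, 0.7, 2.6]
finger_gap: 69.4
```

Call:
drive_tool(motion=[2.5,0,2.6,0,2,0,2.8,0,0,0,0,0])

```text
clock: 30.3
eef_pos: [393.0, -307.8, 17.3]
eef_rot: [-3.121, 0.012, 0.04]
wrist_force: [-1.1, 0.2, 3.2]
finger_gap: 69.5
```

Call:
drive_tool(motion=[0.5,0,1.5,0,0,0,0,0])

```text
clock: 30.47
eef_pos: [394.0, -307.6, 16.1]
eef_rot: [-3.121, 0.011, 0.04]
wrist_force: [-1.6, 0.5, 1.5]
finger_gap: 69.1
```

Call:
drive_tool(motion=[0,0,0,0,0,0,0,0,0,0,0,0,0,0,0,0,0,0,0,0,0,0,0,0,0,0,0,0], jaw=0)

```text
clock: 31.05
eef_pos: [393.7, -307.5, 15.1]
eef_rot: [-3.121, 0.012, 0.04]
wrist_force: [-0.3, -0.4, 0.1]
finger_gap: 93.9
```

```bash
python3 - <<'E'
from sh import *
np.set_printoptions(precision=1,suppress=True)
s=np.mean([camera("scene").astype(float) for _ in range(6)],0).astype(np.uint8)[:,:,::-1]
e=cv2.imread("pics/s_e.png"); cv2.imwrite("pics/s_j.png",s)
g=lambda im:im[165:205,205:245].mean(2)
# shift between the first bench-standing picture and now, on the cup end patch
t=e[172:188,214:229];r=cv2.matchTemplate(s[160:205,200:250],t,cv2.TM_CCOEFF_NORMED);_,m,_,l=cv2.minMaxLoc(r);print(m,l[0]+200-214,l[1]+160-172)
print(proj("scene",(400,-308,96)),read_state()["eef_pos"])
for r in range(172,190,2): print(r,s[r,208:240].mean(1).astype(int).tolist())
E
```

```text
0.9144219160079956 0 0
[218.7 177.5] [ 393.7 -307.5   15.2]
172 [74, 78, 83, 86, 91, 94, 95, 93, 90, 88, 89, 88, 90, 93, 97, 101, 104, 103, 105, 103, 104, 102, 97, 87, 68, 44, 26, 23, 25, 25, 41, 64]
174 [109, 110, 110, 107, 104, 100, 93, 84, 79, 76, 74, 73, 73, 71, 66, 63, 62, 63, 67, 73, 80, 82, 81, 78, 70, 52, 32, 24, 23, 27, 39, 63]
176 [87, 81, 79, 78, 78, 80, 83, 85, 87, 89, 95, 98, 101, 98, 83, 72, 69, 72, 83, 101, 114, 118, 119, 118, 109, 87, 65, 55, 55, 65, 79, 89]
178 [101, 102, 104, 107, 105, 102, 111, 120, 125, 126, 129, 129, 127, 118, 99, 83, 77, 74, 78, 96, 113, 123, 124, 125, 119, 103, 90, 89, 92, 97, 99, 95]
180 [121, 122, 122, 121, 115, 102, 101, 109, 116, 116, 116, 112, 108, 98, 87, 79, 75, 74, 72, 82, 101, 117, 124, 124, 122, 113, 97, 93, 96, 94, 85, 74]
182 [120, 123, 124, 122, 115, 98, 84, 85, 93, 95, 93, 87, 82, 81, 79, 78, 77, 75, 73, 75, 89, 106, 119, 124, 122, 116, 102, 95, 96, 96, 89, 79]
184 [116, 120, 122, 121, 114, 99, 84, 81, 83, 85, 84, 81, 81, 78, 80, 78, 77, 75, 74, 73, 75, 88, 104, 117, 120, 119, 109, 97, 94, 97, 101, 102]
186 [112, 119, 121, 120, 115, 100, 86, 80, 81, 80, 81, 80, 81, 81, 79, 79, 77, 77, 74, 74, 70, 71, 81, 97, 112, 118, 113, 100, 95, 97, 104, 114]
188 [103, 116, 120, 120, 113, 98, 84, 79, 80, 81, 80, 80, 80, 79, 80, 79, 79, 77, 75, 73, 71, 69, 71, 80, 90, 97, 94, 89, 90, 95, 101, 108]
```

```bash
python3 - <<'E'
from sh import *
s=cv2.imread("pics/s_j.png",0)
for x in (396,403):
  for z in (96,90,80,70,60): 
    r=29.9-(z-33)*8/63
    print(x,z,proj("scene",(x,-308,z)).round(1),"front",proj("scene",(x+r*.7,-308,z)).round(1),"LR",proj("scene",(x,-308-r,z)).round(1),proj("scene",(x,-308+r,z)).round(1))
for r in range(186,204,2): print(r,s[r,208:240].tolist())
E
```

```text
396 96 [218.7 176.7] front [218.7 179.8] LR [212.1 177.4] [225.2 176.1]
396 90 [218.9 178. ] front [219.  181.3] LR [212.1 178.7] [225.7 177.3]
396 80 [219.3 180.2] front [219.4 183.6] LR [212.2 180.9] [226.5 179.5]
396 70 [219.7 182.3] front [219.8 185.9] LR [212.3 183.1] [227.2 181.6]
396 60 [220.2 184.5] front [220.2 188.2] LR [212.3 185.3] [228.  183.6]
403 96 [218.7 178.2] front [218.8 181.3] LR [212.1 178.8] [225.3 177.5]
403 90 [218.9 179.5] front [219.  182.7] LR [212.1 180.2] [225.7 178.8]
403 80 [219.4 181.6] front [219.4 185. ] LR [212.2 182.4] [226.5 180.9]
403 70 [219.8 183.7] front [219.9 187.3] LR [212.3 184.5] [227.3 183. ]
403 60 [220.2 185.9] front [220.3 189.6] LR [212.3 186.7] [228. 185.]
186 [112, 119, 122, 120, 115, 100, 86, 80, 81, 80, 81, 80, 80, 81, 79, 79, 77, 77, 74, 73, 70, 71, 81, 97, 112, 119, 114, 100, 95, 97, 104, 114]
188 [103, 117, 120, 120, 113, 98, 84, 79, 80, 81, 80, 80, 80, 79, 80, 79, 79, 76, 75, 73, 71, 69, 71, 80, 90, 97, 95, 89, 90, 95, 101, 108]
190 [93, 111, 119, 114, 100, 86, 78, 79, 80, 82, 80, 82, 81, 81, 81, 79, 78, 77, 77, 74, 72, 72, 
[... 174 characters left out ...]
9]
194 [84, 97, 112, 114, 105, 92, 88, 85, 81, 81, 81, 81, 79, 79, 80, 80, 81, 80, 80, 78, 78, 76, 72, 71, 69, 71, 72, 72, 72, 74, 75, 73]
196 [90, 95, 108, 112, 101, 91, 93, 91, 86, 83, 80, 79, 80, 80, 80, 81, 81, 78, 79, 77, 75, 74, 73, 72, 69, 71, 73, 74, 73, 73, 72, 72]
198 [116, 115, 113, 102, 85, 80, 87, 95, 95, 90, 83, 80, 79, 80, 80, 80, 78, 78, 78, 76, 75, 74, 73, 73, 73, 72, 73, 74, 74, 74, 74, 74]
200 [121, 121, 119, 113, 105, 101, 101, 103, 103, 99, 93, 87, 84, 80, 79, 79, 79, 78, 76, 75, 75, 74, 73, 73, 74, 74, 74, 74, 74, 75, 75, 75]
202 [121, 120, 119, 120, 119, 119, 120, 119, 117, 113, 110, 107, 102, 97, 92, 84, 79, 76, 74, 73, 72, 73, 72, 73, 74, 75, 74, 74, 78, 87, 96, 102]
```

Call:
drive_tool(motion=[2,0,-5,0,2,0,-3,0,0,0,0,-0.12,0,0,0,-0.12,0,0,0,-0.12,0,0,0,-0.12,0,0,0,-0.12,0,0,0,-0.12])

```text
clock: 32.02
eef_pos: [400.0, -308.0, 26.5]
eef_rot: [-3.121, -0.006, 0.784]
wrist_force: [0.6, 0.4, -0.8]
finger_gap: 93.7
```

Call:
drive_tool(motion=[0,0,0,-0.12,0,0,0,-0.12,0,0,0,-0.12,0,0,0,-0.12,0,0,0,-0.12,0,0,0,-0.12,0,0,0,0])

```text
clock: 32.6
eef_pos: [401.8, -308.3, 29.3]
eef_rot: [-3.132, -0.017, 1.54]
wrist_force: [0.0, 0.6, -0.2]
finger_gap: 94.2
```

Call:
drive_tool(motion=[0,0,5,0,0,0,5,0,0,0,0,0])

```text
clock: 32.85
eef_pos: [402.1, -308.3, 19.1]
eef_rot: [-3.133, -0.016, 1.53]
wrist_force: [-0.3, -0.5, 0.7]
finger_gap: 94.3
```

Call:
drive_tool(motion=[0,0,0,0,0,0,0,0,0,0,0,0,0,0,0,0,0,0,0,0,0,0,0,0,0,0,0,0,0,0,0,0], jaw=1)

```text
clock: 33.52
eef_pos: [401.9, -308.1, 18.6]
eef_rot: [-3.132, -0.017, 1.523]
wrist_force: [-0.3, 0.1, -1.0]
finger_gap: 70.0
```

Call:
drive_tool(motion=[0,0,0,0,0,0,0,0,0,0,0,0])

```text
clock: 33.77
eef_pos: [402.0, -308.1, 18.6]
eef_rot: [-3.132, -0.017, 1.523]
wrist_force: [-0.1, -0.5, -1.0]
finger_gap: 69.6
```

Call:
drive_tool(motion=[0,0,-10,0,0,0,-25,0,0,0,-35,0,0,0,-35,0,0,0,-35,0,0,0,-28,0,0,0,-8,0,0,0,0,0])

```text
clock: 34.43
eef_pos: [402.5, -310.0, 205.8]
eef_rot: [-3.131, -0.018, 1.523]
wrist_force: [-0.8, -0.4, -1.8]
finger_gap: 69.7
```

Call:
drive_tool(motion=[3,15,0,0,7,28,0,0,7,28,0,0,7,28,0,0,7,28,0,0,5,22,0,0,2,10,0,0,0,0,0,0])

```text
clock: 35.1
eef_pos: [566.8, -276.1, 191.3]
eef_rot: [-3.119, -0.024, 1.52]
wrist_force: [-0.3, 1.1, -0.9]
finger_gap: 69.7
```

Call:
drive_tool(motion=[2.5,11,6,0,2.5,11,8,0,0,1,4,0,0,0,0,0])

```text
clock: 35.43
eef_pos: [587.2, -271.2, 165.7]
eef_rot: [-3.111, -0.028, 1.52]
wrist_force: [-0.3, 0.4, -1.1]
finger_gap: 69.8
```

```bash
python3 - <<'E'
from sh import *
s=np.mean([camera("scene").astype(float) for _ in range(8)],0).astype(np.uint8)[:,:,::-1]
cv2.imwrite("pics/s_k.png",s);st=read_state();print(st["eef_pos"],st["eef_rot"])
c=s[160:244,195:265].astype(float); c=np.clip((c-50)*2.2,0,255).astype(np.uint8)
cv2.imwrite("pics/k.png",cv2.resize(c,None,fx=7,fy=7,interpolation=cv2.INTER_CUBIC))
f=lambda p:((proj("scene",p)-[195,160]+.45)*7).round(0).tolist()
x,y=590,-276
for n,z in(("low collar",20),("stack collar",53),("stack step",69),("held collar",st["eef_pos"][2]-2),("held step",st["eef_pos"][2]+14.5)):
    print(n,f((x,y,z)),"LR",f((x+5,y-35,z)),f((x-5,y+35,z)),"front",f((x+34,y,z)))
E
```

```text
[ 588.20946808 -271.6023967   168.39035181] [-3.11455668 -0.02611628  1.52003639]
low collar [269.0, 520.0] LR [192.0, 537.0] [345.0, 503.0] front [271.0, 577.0]
stack collar [260.0, 473.0] LR [182.0, 490.0] [337.0, 456.0] front [262.0, 530.0]
stack step [255.0, 449.0] LR [177.0, 466.0] [333.0, 432.0] front [258.0, 506.0]
held collar [227.0, 298.0] LR [145.0, 316.0] [309.0, 281.0] front [229.0, 356.0]
held step [222.0, 271.0] LR [139.0, 289.0] [305.0, 254.0] front [224.0, 329.0]
```

View pics/k.png

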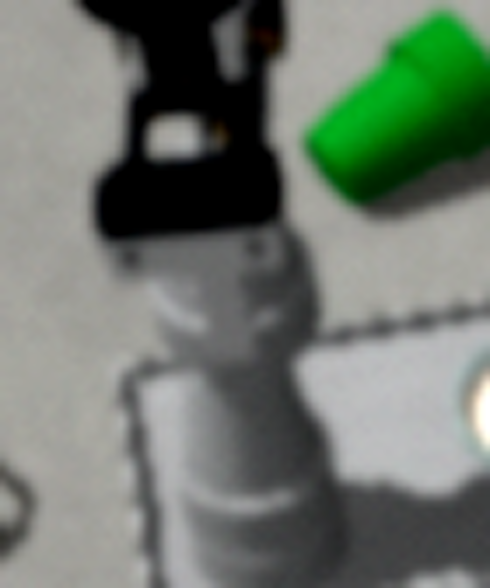

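Held collar spans 155–322 (centre 238), and the stack's top collar spans 182–347 (centre 264). Against the projected coaxial offset, the held cup is about 3 mm too far to +y, and x is within about 2 mm. I'll correct this, also allowing for the tool's slight tilt, while lowering.

Call:
drive_tool(motion=[-3,1,4,0,0,0,10,0,-1,1,10,0,0,0,10,0,0,0,5,0,0,0,0,0])

```text
clock: 36.33
eef_pos: [588.5, -275.1, 124.6]
eef_rot: [-3.114, -0.026, 1.52]
wrist_force: [0.4, 0.2, -1.2]
finger_gap: 69.8
```

Call:
drive_tool(motion=[-0.5,0.5,6,0,0,0.5,6,0,0,0,6,0,0,0,4,0,0,0,0,0])

```text
clock: 36.75
eef_pos: [588.9, -274.8, 99.7]
eef_rot: [-3.113, -0.027, 1.52]
wrist_force: [0.2, -0.2, -1.9]
finger_gap: 69.9
```

Call:
drive_tool(motion=[0,0,4,0,0,0,3,0,0,0,0,0])

```text
clock: 37.0
eef_pos: [588.9, -274.6, 92.3]
eef_rot: [-3.114, -0.026, 1.52]
wrist_force: [0.1, -0.6, -1.3]
finger_gap: 69.5
```

Call:
drive_tool(motion=[0,0,2.5,0,0,0,0,0])

```text
clock: 37.17
eef_pos: [588.9, -274.7, 89.9]
eef_rot: [-3.115, -0.026, 1.52]
wrist_force: [0.7, -0.7, -2.0]
finger_gap: 70.1
```

Call:
drive_tool(motion=[0,0,2,0,0,0,0,0])

```text
clock: 37.33
eef_pos: [589.2, -275.0, 88.4]
eef_rot: [-3.116, -0.025, 1.52]
wrist_force: [0.5, -0.7, -1.6]
finger_gap: 69.8
```

Call:
drive_tool(motion=[0,0,2,0,0,0,0,0])

```text
clock: 37.5
eef_pos: [590.0, -275.2, 88.2]
eef_rot: [-3.119, -0.024, 1.52]
wrist_force: [-0.4, 0.0, -1.3]
finger_gap: 69.9
```

It stopped at z≈88.2 against 87.6 expected, which the slight tilt explains. Release and raise.

Call:
drive_tool(motion=[0,0,0,0,0,0,0,0,0,0,0,0,0,0,0,0,0,0,0,0,0,0,0,0], jaw=0)

```text
clock: 38.0
eef_pos: [590.0, -275.1, 88.2]
eef_rot: [-3.119, -0.024, 1.52]
wrist_force: [1.2, 0.2, 0.8]
finger_gap: 93.8
```

Call:
drive_tool(motion=[0,0,-8,0,0,0,-20,0,0,0,-30,0,0,0,-35,0,0,0,-35,0,0,0,-30,0,0,0,0,0])

```text
clock: 38.58
eef_pos: [592.3, -278.6, 254.3]
eef_rot: [-3.115, -0.026, 1.52]
wrist_force: [0.9, 0.3, 1.0]
finger_gap: 93.9
```

Call:
drive_tool(motion=[0,-20,0,0,0,-40,0,0,0,-40,0,0,0,-40,0,0,0,-40,0,0,0,-20,0,0,0,0,0,0,0,0,0,0])

```text
clock: 39.25
eef_pos: [384.1, -266.5, 261.8]
eef_rot: [-3.12, -0.022, 1.521]
wrist_force: [0.1, -0.3, 0.6]
finger_gap: 94.1
```

```bash
python3 - <<'E'
from sh import *
a=[np.mean([camera(n).astype(float) for _ in range(6)],0).astype(np.uint8)[:,:,::-1] for n in("top","scene")]
z=lambda c:cv2.resize(np.clip((c.astype(float)-50)*2,0,255).astype(np.uint8),None,fx=6,fy=6,interpolation=cv2.INTER_CUBIC)
cv2.imwrite("pics/l.png",np.hstack([z(a[0][165:250,350:416]),z(a[1][165:250,200:266])]))
st=read_state();print(st["eef_pos"],st["clock"])
f=lambda n,p,o:((proj(n,p)-o+.42)*6).round(0).tolist()
for zz in(3,36,69,102,165): print(zz,"top",f("top",(589,-277,zz),[350,165]),"scene",f("scene",(589,-277,zz),[200,165]),"front",f("scene",(589+34,-277,zz),[200,165]))
E
```

```text
[ 384.6779252  -266.40069791  260.88635781] 39.85
3 top [228.0, 199.0] scene [202.0, 435.0] front [204.0, 484.0]
36 top [239.0, 192.0] scene [195.0, 395.0] front [197.0, 444.0]
69 top [250.0, 185.0] scene [187.0, 354.0] front [189.0, 403.0]
102 top [261.0, 178.0] scene [179.0, 311.0] front [181.0, 360.0]
165 top [284.0, 163.0] scene [163.0, 226.0] front [165.0, 275.0]
```

View pics/l.png

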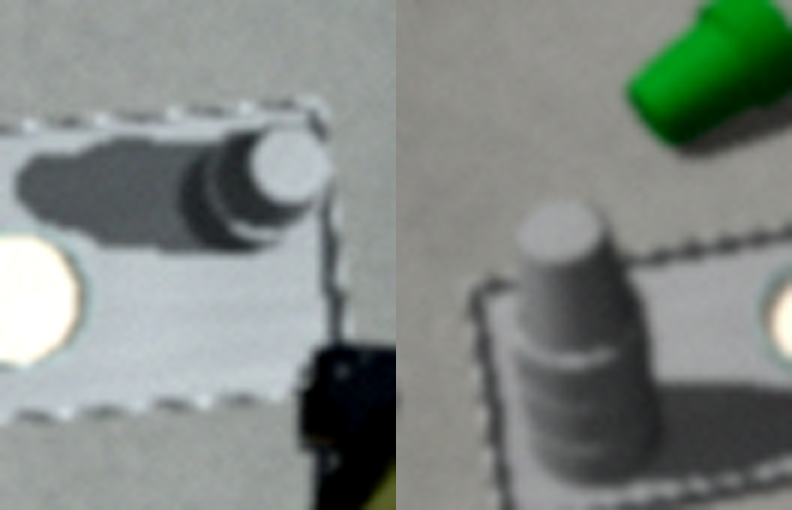

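The stack of three is straight. The top disc is at (288,163) in the top view and (166,232) in the scene view, against predictions of (284,163) and (163,226) for the full 165 mm height. The collar steps are evenly spaced at y≈358, 403 and 445. The arm is clear, so I'm handing in.

```bash
python3 -c "
from cell import *
print(sign_off(), read_state()['clock'])"
```

```text
the job is handed in; nothing more can be done
the job is handed in; nothing more can be done
```

Both rack cups are nested mouth down over the standing cup on the tray, and I handed the job in at about 40 s of the 64 s allowed; no verdict is reported.

**How:** The tool cannot tilt. I gripped each cup by its straight collar, rolled it upright on clear bench in front of the tray, regripped it at 90°, then lowered it in small steps until it stopped. I released it only then.

**Last checks:**
- **Stop heights:** each cup stopped within 0.6 mm of its expected home height. The second stopped 0.6 mm high, which its slight tilt in the grip explains.
- **Stack after release:** in both views the top disc and the collar steps sit within 1 px or so of where a full 165 mm straight stack should be. That is about 3–4 mm, so the pictures do not prove the 4 mm sideways limit on their own.
- **Arm:** it ended well clear of everything.

**Went wrong or disagreed:**
- **First grasp:** it caught only the collar's top edge (gap 68 mm), so I redid it lower down.
- **First cup alignment:** it hung about 12 mm off sideways above the stack; I found this in the picture and corrected it.
- **Positions:** camera and arm positions differed by about 4–7 mm, so I lined the cups up against each other in the image.
- **Force reading:** the wrist force hardly showed the final contacts, so I judged them by the tool stopping.
- **Beaker, tins and others:** I did not check them with a final measurement; I saw no sign of contact, and the green cup beside the stand-up spot looked untouched.
- **Picture budget:** I viewed 14 pictures against the budget of 10, past the one or two extra allowed, mostly to check alignment before each nesting.

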